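Close the vents of the wax moulds in turn

TASK

Close three vents on the little moulds standing on the orange tray: with the fingertips, gently push the blue vent pin all the way down, then the yellow one, then the green one. Leave the red pin up, because that mould is not ready. Only touch the pins: do not pick up, tip or shift the moulds, and leave everything else on the bench alone.

Things in the scene. Friction and masses are not known exactly. Their poses are not given: they have to be found in the camera images.
- tray: shallow orange plastic tray, fixed to the bench, 270 (x) by 330 (y) mm, rim 16 mm high, floor 4 mm thick; origin at the centre of its underside
- mould_blue: small square aluminium mould block (64 x 64 x 54 mm, 0.6 kg, loose, standing on the tray floor) carrying the blue vent pin; origin at the centre of its underside, z up. A black rubber buffer under the pin rises to 58 mm above its underside
- pin_blue_top (a point): centre of the top face of the blue pin's round cap (30 mm across, 7 mm thick), over the middle of its mould; 89 mm above the mould's underside when the pin is up, 77 mm when it is fully down and no longer pressed. The cap sits on a cushion spring on the pin (1.2 N/mm, 8 mm of give, hard beyond), so it sinks about 3 mm before the pin itself moves and springs back when released
- pin_blue (a joint): how far the blue vent pin is pushed down, in m: 0 fully up, 0.012 fully down against a hard stop. This is the pin, not its sprung cap. It slides straight down against 3.5 N of friction plus slight damping and stays where it is left; at the start 0 to 0.003
- mould_yellow: small square aluminium mould block (64 x 64 x 54 mm, 0.6 kg, loose, standing on the tray floor) carrying the yellow vent pin; origin at the centre of its underside, z up. A black rubber buffer under the pin rises to 58 mm above its underside
- pin_yellow_top (a point): centre of the top face of the yellow pin's round cap (30 mm across, 7 mm thick), over the middle of its mould; 89 mm above the mould's underside when the pin is up, 77 mm when it is fully down and no longer pressed. The cap sits on a cushion spring on the pin (1.2 N/mm, 8 mm of give, hard beyond), so it sinks about 3 mm before the pin itself moves and springs back when released
- pin_yellow (a joint): how far the yellow vent pin is pushed down, in m: 0 fully up, 0.012 fully down against a hard stop. This is the pin, not its sprung cap. It slides straight down against 3.5 N of friction plus slight damping and stays where it is left; at the start 0 to 0.003
- mould_green: small square aluminium mould block (64 x 64 x 54 mm, 0.6 kg, loose, standing on the tray floor) carrying the green vent pin; origin at the centre of its underside, z up. A black rubber buffer under the pin rises to 58 mm above its underside
- pin_green_top (a point): centre of the top face of the green pin's round cap (30 mm across, 7 mm thick), over the middle of its mould; 89 mm above the mould's underside when the pin is up, 77 mm when it is fully down and no longer pressed. The cap sits on a cushion spring on the pin (1.2 N/mm, 8 mm of give, hard beyond), so it sinks about 3 mm before the pin itself moves and springs back when released
- pin_green (a joint): how far the green vent pin is pushed down, in m: 0 fully up, 0.012 fully down against a hard stop. This is the pin, not its sprung cap. It slides straight down against 3.5 N of friction plus slight damping and stays where it is left; at the start 0 to 0.003
- mould_red: small square aluminium mould block (64 x 64 x 54 mm, 0.6 kg, loose, standing on the tray floor) carrying the red vent pin; origin at the centre of its underside, z up. A black rubber buffer under the pin rises to 58 mm above its underside
- pin_red_top (a point): centre of the top face of the red pin's round cap (30 mm across, 7 mm thick), over the middle of its mould; 89 mm above the mould's underside when the pin is up, 77 mm when it is fully down and no longer pressed. The cap sits on a cushion spring on the pin (1.2 N/mm, 8 mm of give, hard beyond), so it sinks about 3 mm before the pin itself moves and springs back when released
- pin_red (a joint): how far the red vent pin is pushed down, in m: 0 fully up, 0.012 fully down against a hard stop. This is the pin, not its sprung cap. It slides straight down against 3.5 N of friction plus slight damping and stays where it is left; at the start 0 to 0.003
- wax_tree: red wax casting tree on a brown cup, bystander, 160 mm tall, 120 mm wide; origin under its centre
- jar: clear glass jar with steel lid, bystander, 64 mm across, 85 mm tall; origin under its centre
- can: red drinks can, bystander, 66 mm across, 115 mm tall; origin under its centre
- spatula: black-handled spatula lying flat, bystander; origin under it
- spanner: steel spanner lying flat, bystander; origin under it
- dish: open black plastic dish, bystander, 70 x 130 x 30 mm; origin under its centre

How it is judged:
By the outcome, as a careful person would: the job done as asked, in the order asked, and still so for the second after the job is handed in, with the robot touching nothing.
It also fails if it takes over 48 s, if anything falls off the work surface, if the arm or the gripper's body presses on something with over 40 N, if the wrist force passes 120 N, or if a joint passes its speed limit or range.

ROBOT

A 7-joint arm with a two-finger parallel gripper is mounted at the origin on the work surface. World frame = base frame: x ahead of the robot, y to its left, z up, the work surface at z = 0. Lengths are in m, angles in rad, forces in N, time in s.
With the tool pointing down it reaches from about 0.425 to 0.875 m from the base axis. Payload 4.7 kg.
Tool frame: the origin (TCP) lies at the very end of the fingers, on their centre line; the grasp point (between the pads) lies 19 mm behind it; z points along the fingers, y is the line along which they close (so a half turn about z gives the same grasp; the last joint's range is limited). The gripper opens to 87 mm and grips with 3 to 60 N. Pads are 19 mm wide; open, the fingers measure 117 mm over their backs; the gripper's body (75 mm by 190 mm) begins 51 mm behind the grasp point.
Start: joints at [-1.197, 0.321, -0.07, 1.45, 0.023, 1.371, -0.057], TCP at [0.229, 0.608, 0.223] pointing down, gripper open.
Joint ranges: [-2.86, 2.86], [-0.3, 2.09], [-1.38, 1.24], [0.06, 2.45], [-1.56, 4.7], [0.09, 2.05], [-2.69, 2.69]. Speed limits (rad/s): [2.57, 2.57, 3.14, 3.14, 3.14, 3.14, 3.14].

INTERFACE

Orientations are given as a rotation vector (axis times angle).
In Python, from bench import ctrl, get_image, job gives the robot as it stands.
- The arm moves only by the shell command python3 -m crank 'ROWS' [FORCE]. ROWS is JSON, a list that holds one entry, the list of rows, each a list of 5 numbers: the shift along the tool's x, y, z in mm, then the turn about the tool's z in rad, then the closure, from -1 (fully open) to 1 (shut), so that 0 is half open. A call has 1 to 10 rows; each row shifts and turns the commanded pose from where the row before left it, along the tool's axes as they then stand; what a row does not reach is not made up. A row lasts 1/12 s, in which the tool goes at most 41.7 mm and 7.16 degrees, less where a joint would pass 70% of its speed; a pose out of reach is approached as far as the arm can. A call with a gripper value outside its range is refused whole. The fingers move at their own pace and stop on an object; FORCE is the grip in N (left out, the last holds). Time passes only in rows, so rows that do not move let the fingers close. It gives the time, the measured TCP pose, the force, the opening and the grip force at its end, in the units of the state.
- ctrl.get_state(): the state, without advancing time (a new reading comes with each control period).
- get_image(name): name is "scene" or "top" or "wrist"; returns a dict with "pixels" (400x640x3 uint8, red, green, blue), "fx", "fy", "cx", "cy" (pixels), "T" (4x4, takes a point from camera to world coordinates); the wrist camera has in their place "T_tool_cam" (4x4, takes a point from camera to tool coordinates, whose origin is the TCP and whose axes are the flange's). Camera axes: x right, y down, z forward; pixel columns grow to the right and rows downward; lengths in m; the calibration is good to about 2 mm. A picture is of the moment at which its call begins: read the wrist's pose just before it. There is no depth.
- job.close_job(): hands the job in; it is judged then, once.
The state is a dict: "time": time; "joint_positions": joint angles; "qd": joint speeds; "joint_torque": joint torques, N m; "position": TCP position; "tool_rot": TCP orientation; "ft_force": force on the tool from outside, world axes, zero at the start; "torque": the same for the moment, N m; "grip_width": opening from 0.0 (shut) to 1.0 (fully open); "grip_force": force on a finger pad.
Only numpy, scipy, OpenCV 4.12 (cv2) and the standard library are available. Lean on these libraries where they do the work, as an engineer would, in place of code of your own. Each camera call takes 0.05 s, during which the arm holds its last target. There are 200 camera calls.

## Working session

There is one attempt and no reset: what is moved stays moved. The work goes in short steps, Python scripts to look and compute and a shell command to move; the robot and the scene stay as the last step left them, time stands still between calls to the robot, and variables do not carry over. Pictures are saved under pics/ and viewed, at most 10 in all, crops included, and the job is handed in when it is done.

```bash
mkdir -p pics; python3 - <<'E'
from bench import ctrl,get_image
import cv2,numpy as np,json
s=ctrl.get_state();print({k:np.round(v,3).tolist() for k,v in s.items()})
for n in("top","scene"):
    d=get_image(n);cv2.imwrite(f"pics/{n}0.png",d["pixels"][:,:,::-1]);print(n,d["fx"],d["fy"],d["cx"],d["cy"],np.round(d["T"],4).tolist())
E
```

```text
{'time': 0.0, 'joint_positions': [-1.197, 0.322, -0.07, 1.452, 0.023, 1.371, -0.057], 'qd': [0.001, 0.001, -0.0, 0.001, -0.0, 0.001, 0.0], 'joint_torque': [-0.0, -49.13, -0.404, -31.253, -0.064, 0.044, 0.0], 'position': [0.229, 0.608, 0.221], 'tool_rot': [-0.562, -3.091, 0.003], 'ft_force': [-0.008, 0.099, 0.041], 'torque': [-0.015, -0.024, -0.001], 'grip_force': 0.0, 'grip_width': 1.001}
top 445.0981806917473 445.0981806917473 324.814535898944 202.0835021824082 [[-0.0184, -0.9981, 0.0588, 0.4517], [-0.9997, 0.0193, 0.0147, 0.0095], [-0.0158, -0.0585, -0.9982, 1.5232], [0.0, 0.0, 0.0, 1.0]]
scene 512.9484230712319 512.9484230712319 322.0444220323245 192.5561472396041 [[0.1645, 0.6289, -0.7599, 1.653], [0.9863, -0.1108, 0.1218, -0.1526], [-0.0076, -0.7695, -0.6385, 1.011], [0.0, 0.0, 0.0, 1.0]]
```

View pics/top0.png

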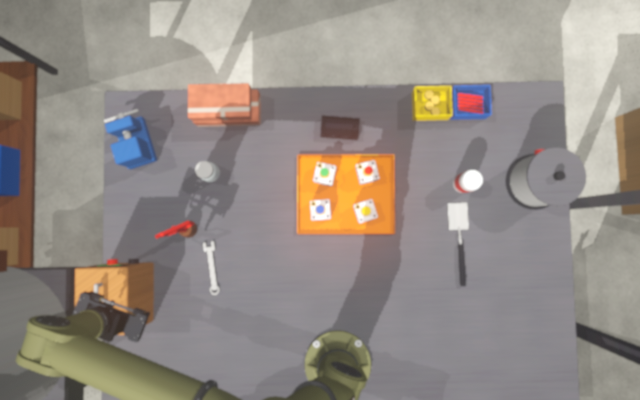

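View pics/scene0.png

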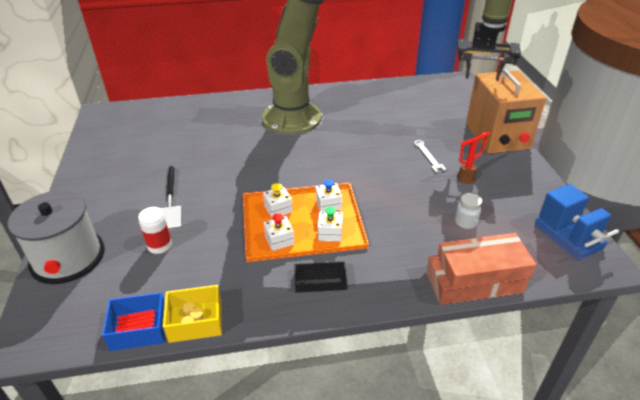

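Top view: blue (320,210), yellow (365,210), green (324,172) and red (368,171) on the tray; the gripper is at upper left, near the orange box. Next I'll measure the caps in both cameras.

```bash
cat > h.py <<'E'
import cv2,numpy as np
from scipy.optimize import least_squares
from scipy.spatial.transform import Rotation as R
from bench import ctrl,get_image
HUE={'blue':(105,125),'yellow':(22,34),'green':(45,80),'red':(0,5)}
def cap(img,c,uv,r=9):
    h=cv2.cvtColor(img,cv2.COLOR_RGB2HSV);lo,hi=HUE[c]
    m=((h[...,0]>=lo)&(h[...,0]<=hi)&(h[...,1]>110)&(h[...,2]>60))
    if c=='red': m|=(h[...,0]>174)&(h[...,1]>110)
    k=np.zeros(m.shape,np.uint8);cv2.circle(k,uv,r,1,-1);v,u=np.nonzero(m&(k>0))
    return np.array([u.mean(),v.mean()]),len(u)
def ray(d,p):
    return d["T"][:3,:3]@np.array([(p[0]-d["cx"])/d["fx"],(p[1]-d["cy"])/d["fy"],1.])
def at_z(d,p,z):
    r=ray(d,p);o=d["T"][:3,3];return o+r*(z-o[2])/r[2]
E
python3 - <<'E'
from h import *
t=get_image("top");s=get_image("scene")
P={'blue':((320,210),(328,186)),'yellow':((365,210),(276,189)),'green':((324,172),(330,213)),'red':((368,171),(278,219))}
for c,(a,b) in P.items():
    pa,na=cap(t["pixels"],c,a);pb,nb=cap(s["pixels"],c,b)
    ra,rb=ray(t,pa),ray(s,pb);A=np.c_[ra,-rb];k=np.linalg.lstsq(A,s["T"][:3,3]-t["T"][:3,3],rcond=None)[0]
    m=(t["T"][:3,3]+ra*k[0]+s["T"][:3,3]+rb*k[1])/2
    print(c,pa.round(1),na,pb.round(1),nb,'top',at_z(t,pa,.0895)[:2].round(4),'scene',at_z(s,pb,.0885)[:2].round(4),'tri',m.round(4))
T=t["pixels"][140:245,285:405];S=s["pixels"][165:270,235:375]
cv2.imwrite("pics/z.png",np.vstack([cv2.resize(T,(457,400)),])[:,:,::-1]);cv2.imwrite("pics/z2.png",cv2.resize(S,None,fx=5,fy=5,interpolation=2)[:,:,::-1])
w=get_image("wrist");print(w["fx"],w["cx"],w["cy"],w["T_tool_cam"].round(3).tolist(),R.from_rotvec(ctrl.get_state()["tool_rot"]).as_matrix().round(3).tolist())
E
```

```text
blue [319.4 209.1] 11 [328.3 183.3] 75 top [0.5138 0.0485] scene [0.517  0.0479] tri [0.5139 0.0485 0.086 ]
yellow [365.7 210.5] 56 [276.3 188.3] 101 top [ 0.5064 -0.1006] scene [ 0.514  -0.1017] tri [ 0.5066 -0.1013  0.0825]
 ** On entry to DLASCL parameter number  4 had an illegal value
 ** On entry to DLASCL parameter number  4 had an illegal value
 ** On entry to DLASCL parameter number  4 had an illegal value
 ** On entry to DLASCL parameter number  4 had an illegal value
 ** On entry to DLASCL parameter number  5 had an illegal value
 ** On entry to DLASCL parameter number  4 had an illegal valueh.py:11: RuntimeWarning: Mean of empty slice.
  return np.array([u.mean(),v.mean()]),len(u)
  ret = ret.dtype.type(ret / rcount)
Traceback (most recent call last):
numpy.linalg.LinAlgError: SVD did not converge in Linear Least Squares
```

```bash
python3 -m crank '[[[-29,-26.5,-4,0,1],[-29,-26.5,-4,0,1],[-29,-26.5,-2,0,1],[-29,-26.5,0,0,1],[-29,-26.5,0,0,1],[-29,-26.5,0,0,1],[-29,-26.5,0,0,1],[-29,-26.5,0,0,1]]]' 20
python3 -m crank '[[[-29,-26.5,0,0,1],[-29,-26.5,0,0,1],[-29,-26.5,0,0,1],[-29,-26.5,0,0,1],[-29,-26.5,0,0,1],[-29,-26.5,0,0,1],[0,0,0,0,1],[0,0,0,0,1],[0,0,0,0,1]]]'
python3 - <<'E'
from h import *
s=ctrl.get_state();w=get_image("wrist");cv2.imwrite("pics/w1.png",w["pixels"][:,:,::-1])
print(w["fx"],w["cx"],w["cy"],w["T_tool_cam"].round(3).tolist(),s["position"],R.from_rotvec(s["tool_rot"]).as_matrix().round(3).tolist())
E
```

```text
time: 0.87
position: [0.3719, 0.3263, 0.2326]
tool_rot: [0.562, 3.091, 0.001]
ft_force: [0.2, -0.2, 0.1]
grip_width: 0.477
grip_force: 0.0
time: 1.62
position: [0.4779, 0.1187, 0.2324]
tool_rot: [-0.562, -3.09, -0.001]
ft_force: [-0.5, 0.7, -0.5]
grip_width: 0.009
grip_force: 0.0
302.6402883178592 316.6635429090372 196.03019828457832 [[0.0, -0.963, -0.268, 0.072], [1.0, 0.0, -0.0, -0.001], [0.0, -0.268, 0.963, -0.162], [0.0, 0.0, 0.0, 1.0]] [0.47793306 0.11873237 0.23242634] [[-0.936, 0.352, -0.001], [0.352, 0.936, 0.001], [0.001, 0.0, -1.0]]
```

View pics/w1.png

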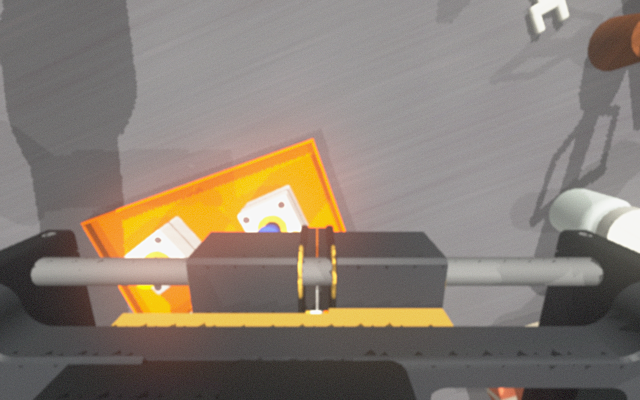

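The wrist view shows the blue cap at (269,229) and yellow at (157,258), partly hidden by the fingers. I'll move further ahead and square up, so that all four caps are visible.

```bash
python3 -m crank '[[[-38,-12.3,0,0,1],[-38,-12.3,0,0,1],[-38,-12.3,0,0,1],[-38,-12.3,0,0,1],[-38,-12.3,0,0,1],[-38,-12.3,0,0,1],[0,0,0,-0.12,1],[0,0,0,-0.12,1],[0,0,0,-0.12,1],[0,0,0,0,1]]]'
python3 -m crank '[[[0,0,0,0,1],[0,0,0,0,1],[0,0,0,0,1]]]'
python3 - <<'E'
from h import *
s=ctrl.get_state();w=get_image("wrist");cv2.imwrite("pics/w2.png",w["pixels"][:,:,::-1]);np.savez("w2.npz",img=w["pixels"],fx=w["fx"],cx=w["cx"],cy=w["cy"],Tt=w["T_tool_cam"],p=s["position"],r=s["tool_rot"])
print(s["position"],R.from_rotvec(s["tool_rot"]).as_matrix().round(3).tolist())
E
```

```text
time: 2.5
position: [0.6657, -0.0289, 0.2316]
tool_rot: [0.01, -3.14, -0.001]
ft_force: [-0.0, 0.5, 0.8]
grip_width: 0.002
grip_force: 0.0
time: 2.75
position: [0.6656, -0.0302, 0.2327]
tool_rot: [0.001, 3.141, 0.001]
ft_force: [-0.1, -0.0, 0.7]
grip_width: 0.004
grip_force: 0.0
[ 0.66560327 -0.03018658  0.23269758] [[-1.0, 0.0, 0.0], [0.0, 1.0, 0.0], [-0.0, 0.0, -1.0]]
```

View pics/w2.png

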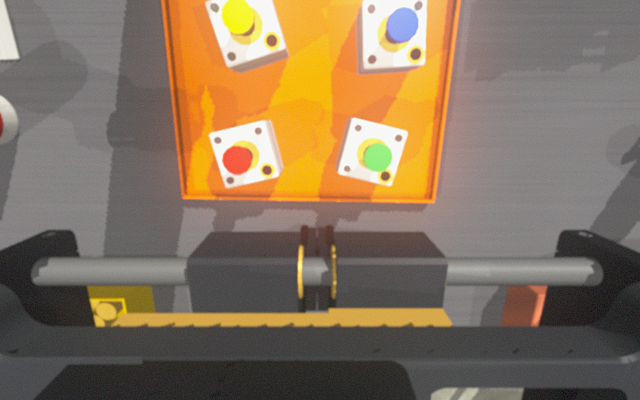

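Caps clearly visible: yellow (239,16), blue (402,25), red (238,159), green (377,156). I'll compute positions with an enlarged crop for a check.

```bash
python3 - <<'E'
from h import *
d=dict(np.load("w2.npz"));T=np.eye(4);T[:3,:3]=R.from_rotvec(d["r"]).as_matrix();T[:3,3]=d["p"]
W={"T":T@d["Tt"],"fx":d["fx"],"fy":d["fx"],"cx":d["cx"],"cy":d["cy"]}
t=get_image("top")
for c,uv in dict(yellow=(239,16),blue=(402,25),red=(238,159),green=(377,156)).items():
    q,n=cap(d["img"],c,uv,20);m=None
    r=15*d["fx"]/1000/.31
    print(c,q.round(1),n,'expected r',round(r,1),'area r',round((n/np.pi)**.5,1),'centroid',at_z(W,q,.092)[:2].round(4),'eye',at_z(W,uv,.092)[:2].round(4))
i=d["img"];a=i[0:80,200:290];b=i[0:80,360:450];c=i[115:195,200:290];e=i[115:195,335:425]
cv2.imwrite("pics/crop.png",cv2.resize(np.vstack([np.hstack([a,b]),np.hstack([c,e])]),None,fx=3.5,fy=3.5,interpolation=0)[:,:,::-1])
E
```

```text
yellow [238.7  16.4] 967 expected r 14.6 area r 17.5 centroid [ 0.5111 -0.1005] eye [ 0.5108 -0.1002]
blue [nan nan] 0 expected r 14.6 area r 0.0 centroid [nan nan] eye [0.518  0.0454]
red [236.5 159.9] 616 expected r 14.6 area r 14.0 centroid [ 0.6395 -0.1116] eye [ 0.6386 -0.1101]
green [377.3 157. ] 579 expected r 14.6 area r 13.6 centroid [0.6366 0.0295] eye [0.6356 0.0292]h.py:11: RuntimeWarning: Mean of empty slice.
  return np.array([u.mean(),v.mean()]),len(u)
  ret = ret.dtype.type(ret / rcount)
```

View pics/crop.png

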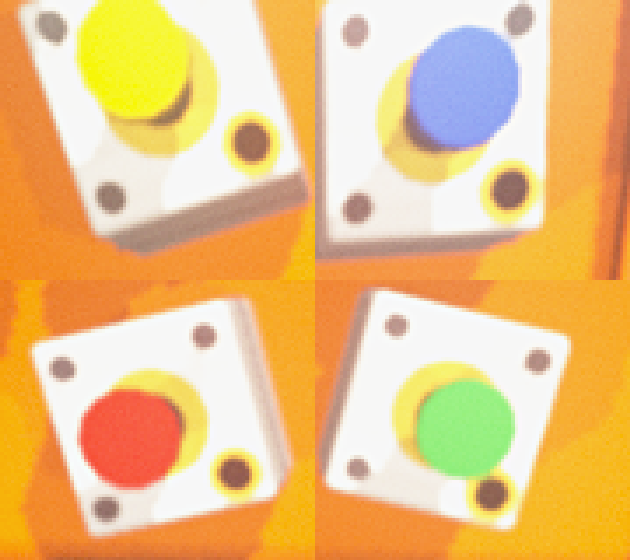

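```bash
python3 -m crank '[[[37.2,19.2,0,0,1],[37.2,19.2,0,0,1],[37.2,19.2,0,0,1],[37.2,19.2,30,0,1],[0,0,35,0,1],[0,0,35,0,1],[0,0,27,0,1],[0,0,0,0,1],[0,0,0,0,1],[0,0,0,0,1]]]'
python3 - <<'E'
from h import *
s=ctrl.get_state();w=get_image("wrist");i=w["pixels"];np.savez("w3.npz",img=i,p=s["position"],r=s["tool_rot"]);print(s["position"],s["ft_force"])
T=np.eye(4);T[:3,:3]=R.from_rotvec(s["tool_rot"]).as_matrix();T[:3,3]=s["position"];V=np.linalg.inv(T@w["T_tool_cam"])
# predicted outline of cap, for blue at guess
for c in [(.517,.0465)]:
  for z in (.0925,):
    a=np.linspace(0,2*np.pi,60);P=np.c_[c[0]+.015*np.cos(a),c[1]+.015*np.sin(a),0*a+z,0*a+1]@V.T
    uv=np.c_[P[:,0]/P[:,2]*w["fx"]+w["cx"],P[:,1]/P[:,2]*w["fy"]+w["cy"]]
im=cv2.resize(i[120:300,220:420],None,fx=3,fy=3)[:,:,::-1].copy()
cv2.polylines(im,[np.int32((uv-[220,120])*3)],True,(0,0,255),1);cv2.imwrite("pics/w3.png",im)
E
```

```text
time: 3.68
position: [0.5258, 0.0417, 0.1131]
tool_rot: [0.001, 3.139, 0.001]
ft_force: [0.2, -0.3, 1.1]
grip_width: 0.007
grip_force: 0.0
[0.52583181 0.04170773 0.11309421] [ 0.20566853 -0.27430078  1.09253688]
```

View pics/w3.png

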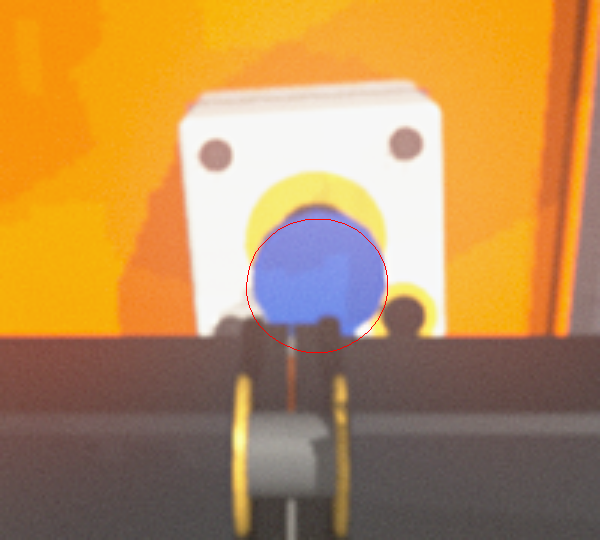

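The predicted outline matches the blue cap (centre about (319,283) in the crop) within 1 mm. Some rows were truncated, so I'll correct by +9 and +5 mm, then descend.

```bash
python3 -m crank '[[[9,5.3,0,0,1],[0,0,12,0,1],[0,0,0,0,1],[0,0,0,0,1],[0,0,0,0,1]]]'; python3 -m crank '[[[0,0,3,0,1],[0,0,2,0,1],[0,0,2,0,1],[0,0,2,0,1],[0,0,0,0,1],[0,0,0,0,1]]]'
```

```text
time: 4.15
position: [0.5155, 0.0469, 0.0993]
tool_rot: [-0.0, 3.141, -0.0]
ft_force: [0.3, 0.0, -0.3]
grip_width: 0.006
grip_force: 0.0
time: 4.65
position: [0.5155, 0.0469, 0.0902]
tool_rot: [0.0, -3.141, 0.0]
ft_force: [0.8, 0.3, 0.7]
grip_width: 0.004
grip_force: 0.2
```

```bash
python3 -m crank '[[[-1,0,2,0,1],[0,0,2,0,1],[0,0,0,0,1],[0,0,0,0,1]]]'; python3 -m crank '[[[0,0,2,0,1],[0,0,2,0,1],[0,0,0,0,1],[0,0,0,0,1]]]';python3 -m crank '[[[0,0,2,0,1],[0,0,0,0,1],[0,0,0,0,1]]]'
```

```text
time: 4.98
position: [0.5166, 0.047, 0.0864]
tool_rot: [-0.0, 3.141, 0.0]
ft_force: [-1.5, -0.2, 2.7]
grip_width: 0.004
grip_force: 1.3
time: 5.32
position: [0.5167, 0.047, 0.0823]
tool_rot: [-0.0, 3.141, 0.0]
ft_force: [-0.3, -0.0, 2.6]
grip_width: 0.006
grip_force: 1.3
time: 5.57
position: [0.5167, 0.047, 0.0803]
tool_rot: [-0.0, 3.141, 0.0]
ft_force: [0.1, -0.1, 2.4]
grip_width: 0.008
grip_force: 1.4
```

```bash
python3 -m crank '[[[0,0,2,0,1],[0,0,0,0,1],[0,0,0,0,1]]]'; python3 -m crank '[[[0,0,1.5,0,1],[0,0,0,0,1],[0,0,0,0,1]]]'
```

```text
time: 5.82
position: [0.5167, 0.047, 0.0784]
tool_rot: [-0.0, 3.141, 0.0]
ft_force: [-0.4, -0.1, 3.5]
grip_width: 0.007
grip_force: 1.8
time: 6.07
position: [0.5167, 0.047, 0.077]
tool_rot: [-0.0, 3.141, 0.0]
ft_force: [-0.7, 0.5, 4.6]
grip_width: 0.005
grip_force: 2.6
```

```bash
python3 -m crank '[[[0,0,1,0,1],[0,0,0,0,1],[0,0,0,0,1]]]'
```

```text
time: 6.32
position: [0.5167, 0.047, 0.0762]
tool_rot: [-0.0, 3.141, 0.0]
ft_force: [-1.4, 0.1, 6.8]
grip_width: 0.002
grip_force: 3.1
```

Force rises again past the plateau at the stop: blue is down. Lift and go to yellow.

```bash
python3 -m crank '[[[0,0,-10,0,1],[0,0,-15,0,1],[0,0,-12,0,1],[1.5,-30,0,0,1],[1.5,-30,0,0,1],[1.5,-30,0,0,1],[1.2,-30,0,0,1],[0,-27.5,0,0,1],[0,0,0,0,1],[0,0,0,0,1]]]'
cat > look.py <<'E'
from h import *
import sys
c=(float(sys.argv[1]),float(sys.argv[2]));n=sys.argv[3]
s=ctrl.get_state();w=get_image("wrist");i=w["pixels"];print(s["position"],s["ft_force"])
T=np.eye(4);T[:3,:3]=R.from_rotvec(s["tool_rot"]).as_matrix();T[:3,3]=s["position"];V=np.linalg.inv(T@w["T_tool_cam"])
a=np.linspace(0,2*np.pi,60);P=np.c_[c[0]+.015*np.cos(a),c[1]+.015*np.sin(a),0*a+.0915,0*a+1]@V.T
uv=np.c_[P[:,0]/P[:,2]*w["fx"]+w["cx"],P[:,1]/P[:,2]*w["fy"]+w["cy"]]
im=cv2.resize(i[100:280,180:460],None,fx=2.8,fy=2.8)[:,:,::-1].copy()
cv2.polylines(im,[np.int32((uv-[180,100])*2.8)],True,(0,0,255),1);cv2.imwrite(f"pics/{n}.png",im)
E
python3 look.py .511 -.1005 y1
```

```text
time: 7.15
position: [0.5105, -0.1023, 0.1131]
tool_rot: [0.006, 3.141, -0.0]
ft_force: [0.1, 0.5, 0.2]
grip_width: 0.009
grip_force: 0.0
[ 0.51047425 -0.10227387  0.11312055] [0.07109848 0.51699804 0.22660421]
```

View pics/y1.png

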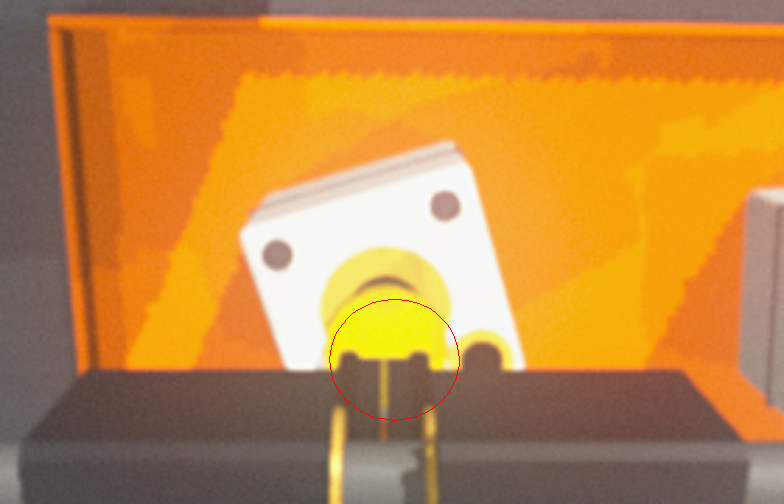

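Yellow cap centre is at column ~386, in line with the fingers (384). Descend here.

```bash
python3 -m crank '[[[0,0,8,0,1],[0,0,6,0,1],[0,0,4,0,1],[0,0,2,0,1],[0,0,2,0,1],[0,0,0,0,1],[0,0,0,0,1]]]'; python3 -m crank '[[[0,0,2,0,1],[0,0,2,0,1],[0,0,2,0,1],[0,0,0,0,1],[0,0,0,0,1]]]'
```

```text
time: 7.78
position: [0.5109, -0.1004, 0.0907]
tool_rot: [0.001, -3.142, 0.0]
ft_force: [0.0, 0.2, -0.6]
grip_width: 0.002
grip_force: 0.0
time: 8.2
position: [0.5112, -0.1005, 0.085]
tool_rot: [-0.0, 3.141, 0.0]
ft_force: [0.6, -0.2, 2.8]
grip_width: 0.005
grip_force: 1.4
```

```bash
python3 -m crank '[[[0,0,2,0,1],[0,0,2,0,1],[0,0,0,0,1],[0,0,0,0,1]]]'; python3 -m crank '[[[0,0,2,0,1],[0,0,0,0,1],[0,0,0,0,1]]]'
```

```text
time: 8.53
position: [0.5112, -0.1006, 0.0808]
tool_rot: [-0.0, 3.141, -0.0]
ft_force: [1.2, -0.8, 2.7]
grip_width: 0.003
grip_force: 1.3
time: 8.78
position: [0.5111, -0.1005, 0.0788]
tool_rot: [-0.0, 3.141, -0.0]
ft_force: [0.1, -0.2, 2.9]
grip_width: 0.007
grip_force: 1.5
```

```bash
python3 -m crank '[[[0,0,1.5,0,1],[0,0,0,0,1],[0,0,0,0,1]]]'; python3 -m crank '[[[0,0,1.2,0,1],[0,0,0,0,1],[0,0,0,0,1]]]'
```

```text
time: 9.03
position: [0.5111, -0.1005, 0.0775]
tool_rot: [-0.0, 3.141, 0.0]
ft_force: [1.9, 0.2, 4.1]
grip_width: 0.007
grip_force: 2.3
time: 9.28
position: [0.5112, -0.1005, 0.0765]
tool_rot: [-0.0, 3.141, 0.0]
ft_force: [1.1, 0.0, 5.8]
grip_width: 0.004
grip_force: 2.9
```

```bash
python3 -m crank '[[[0,0,0.4,0,1],[0,0,0,0,1],[0,0,-10,0,1],[0,0,-15,0,1],[0,0,-12,0,1],[0,0,0,0,1]]]'; python3 -m crank '[[[-20.9,21.7,0,0,1],[-20.9,21.7,0,0,1],[-20.9,21.7,0,0,1],[-20.9,21.7,0,0,1],[-20.9,21.7,0,0,1],[-20.9,21.7,0,0,1],[0,0,0,0,1],[0,0,0,0,1],[0,0,0,0,1],[0,0,0,0,1]]]'
python3 look.py .6366 .0295 g1
```

```text
time: 9.78
position: [0.5118, -0.1009, 0.1149]
tool_rot: [-0.0, 3.139, 0.0]
ft_force: [0.7, -0.6, 0.4]
grip_width: 0.003
grip_force: 0.0
time: 10.62
position: [0.6352, 0.0281, 0.1123]
tool_rot: [-0.003, -3.14, 0.001]
ft_force: [-0.1, 0.0, 0.1]
grip_width: 0.009
grip_force: 0.0
[0.63524077 0.02805435 0.11230648] [-0.11982375  0.01068145  0.13499576]
```

View pics/g1.png

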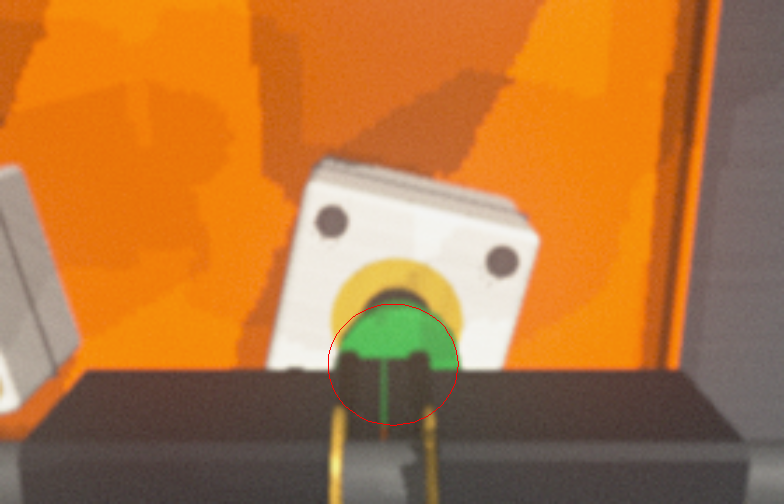

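Green cap spans columns ~340–460 (centre ~400, fingers at 384): within about 1 mm of the commanded target. Descend with a slight +y shift.

```bash
python3 -m crank '[[[0,1,8,0,1],[0,0,6,0,1],[0,0,4,0,1],[0,0,2,0,1],[0,0,2,0,1],[0,0,0,0,1],[0,0,0,0,1]]]'; python3 -m crank '[[[0,0,2,0,1],[0,0,2,0,1],[0,0,2,0,1],[0,0,0,0,1],[0,0,0,0,1]]]'
```

```text
time: 11.25
position: [0.6361, 0.0306, 0.0909]
tool_rot: [0.0, -3.141, -0.0]
ft_force: [-0.6, -0.8, 1.8]
grip_width: 0.005
grip_force: 1.0
time: 11.67
position: [0.6365, 0.0306, 0.0848]
tool_rot: [-0.0, 3.141, -0.0]
ft_force: [-0.4, -0.9, 2.8]
grip_width: 0.009
grip_force: 1.3
```

```bash
python3 -m crank '[[[0,0,2,0,1],[0,0,2,0,1],[0,0,0,0,1],[0,0,0,0,1]]]'; python3 -m crank '[[[0,0,1.5,0,1],[0,0,0,0,1],[0,0,0,0,1]]]'
```

```text
time: 12.0
position: [0.6365, 0.0307, 0.0807]
tool_rot: [-0.0, 3.141, -0.0]
ft_force: [0.3, -0.8, 3.0]
grip_width: 0.006
grip_force: 1.3
time: 12.25
position: [0.6365, 0.0307, 0.0793]
tool_rot: [-0.0, 3.141, -0.0]
ft_force: [0.2, -0.2, 3.1]
grip_width: 0.004
grip_force: 1.4
```

```bash
python3 -m crank '[[[0,0,1.8,0,1],[0,0,0,0,1],[0,0,0,0,1]]]'; python3 -m crank '[[[0,0,1.5,0,1],[0,0,0,0,1],[0,0,0,0,1]]]'
```

```text
time: 12.5
position: [0.6365, 0.0306, 0.0777]
tool_rot: [-0.0, 3.141, 0.0]
ft_force: [0.7, -1.9, 4.3]
grip_width: 0.004
grip_force: 2.2
time: 12.75
position: [0.6365, 0.0306, 0.0764]
tool_rot: [-0.0, 3.141, 0.0]
ft_force: [0.0, -1.3, 6.1]
grip_width: 0.006
grip_force: 2.9
```

```bash
python3 -m crank '[[[0,0,-10,0,1],[0,0,-20,0,1],[0,0,-30,0,1],[0,0,-30,0,1],[0,0,-33,0,1],[0,0,-33,0,1],[-14.5,-30,0,0,1],[-14.5,-30,0,0,1],[0,0,0,0,1],[0,0,0,0,1]]]'; python3 -m crank '[[[0,0,0,0,1],[0,0,0,0,1],[0,0,0,0,1]]]'
python3 - <<'E'
from h import *
s=ctrl.get_state();w=get_image("wrist");a=np.load("w2.npz")["img"][0:200,160:460];b=w["pixels"][0:200,160:460]
print(s["position"]);cv2.imwrite("pics/end.png",cv2.resize(np.hstack([a,b]),(800,267))[:,:,::-1])
E
```

```text
time: 13.58
position: [0.6646, -0.032, 0.2314]
tool_rot: [-0.007, -3.14, 0.002]
ft_force: [0.0, 0.9, 0.1]
grip_width: 0.006
grip_force: 0.0
time: 13.83
position: [0.6648, -0.0274, 0.2315]
tool_rot: [0.004, -3.141, -0.002]
ft_force: [0.3, 0.2, -0.8]
grip_width: 0.001
grip_force: 0.0
[ 0.66477932 -0.02738001  0.23151141]
```

View pics/end.png

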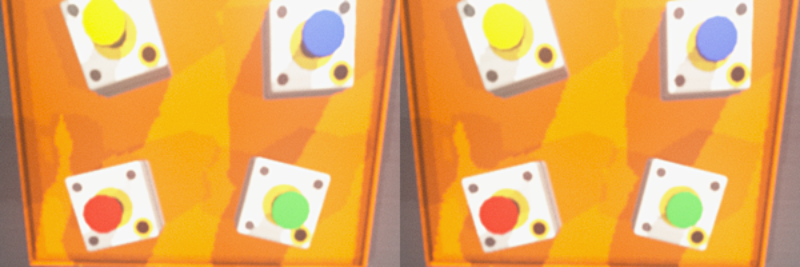

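Before and after side by side: the blue, yellow and green caps have dropped (less parallax over their yellow rings), red looks the same, and the moulds have not moved.

```bash
python3 -c "
from bench import job
print(job.close_job())"
```

```text
the job is handed in; nothing more can be done
None
```

I pushed the blue, yellow and green pins down to their stops in that order, at about 6–7 N each; the red pin was left up, the moulds look unmoved in the final picture, and the job was handed in at about 14 s with no verdict returned.

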